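# Make up two candlestick kits

## Robot

A 6-joint arm with a two-finger parallel gripper is mounted at the origin on the work surface. World frame = base frame: x ahead of the robot, y to its left, z up, the work surface at z = 0. Lengths are in m, angles in rad, forces in N, time in s.
With the tool pointing down it reaches from about 0.375 to 0.825 m from the base axis. Payload 5.5 kg.
Tool frame: the origin (TCP) lies midway between the tips of the shut fingers; the grasp point (between the pads) lies 19 mm behind it; z points along the fingers, y is the line along which they close (so a half turn about z gives the same grasp; the last joint's range is limited). The gripper opens to 85 mm and grips with 20 to 120 N. Pads are 22 mm wide; open, the fingers measure 114 mm over their backs; the gripper's body (76 mm by 85 mm) begins 54 mm behind the grasp point. The pads swing forward as they close: fully open they stand 13 mm farther back than shut.
Start: joints at [1.316, 0.314, -0.047, 1.21, 0, 1.571], TCP at [0.151, 0.581, 0.231] pointing down, gripper open.
Joint ranges: [-2.67, 2.67], [-0.69, 1.73], [-1.03, 1.25], [-2.08, 2.16], [-1.42, 1.45], [-3.14, 3.14]. Speed limits (rad/s): [2.39, 2.39, 3.01, 3.14, 3.14, 3.14].

## Interface

Orientations are given as a 3x3 rotation matrix whose columns are the frame's x, y, z axes.
In Python, from workcell import robot gives the robot as it stands.
- The arm moves only by the tool apply_moves, never from a script. Its argument "steps" is one flat list of numbers, 7 for each row, row after row: the shift along the world's x, y, z in cm, then the turn, a rotation vector about the world's x, y, z in rad, then the finger opening in cm, from 0 to 8.54. In form: [x, y, z, rx, ry, rz, jaw, x, y, z, rx, ry, rz, jaw, ...]. A call has 1 to 8 rows; each row is the pose to reach, as a shift and turn from the pose commanded when the call began; what a row does not reach only later rows make up. A row lasts 1/8 s, in which the tool goes at most 62.5 mm and 10.7 degrees, less where a joint would pass 70% of its speed; a pose out of reach is approached as far as the arm can. A call with a gripper value outside its range is refused whole. The fingers move at their own pace and stop on an object; "grip_force" is the grip in N (left out, the last holds). Time passes only in rows, so rows that repeat a pose let the fingers close. It gives the time, the measured TCP pose, the force, the opening and the grip force at its end, in the units of the state.
- robot.sense(): the state, without advancing time (a new reading comes with each control period).
- robot.read_camera(name): name is "side" or "top"; returns a dict with "img" (420x560x3 uint8, blue, green, red), "depth" (420x560 float32, m along the optical axis (not along the pixel's ray), 0 where there is no reading), "camera_matrix" (3x3 intrinsics, pixels), "dist_coeffs" ([k1, k2, p1, p2, k3] as OpenCV has them; the pictures are not rectified), "cam_to_world" (4x4, takes a point from camera to world coordinates). Camera axes: x right, y down, z forward; pixel columns grow to the right and rows downward; lengths in m; the calibration is good to about 2 mm. A picture is of the moment at which its call begins.
- robot.job_done(): hands the job in; it is judged then, once.
Trained networks look in a picture, given as the dict that the camera call returned (one of the last four; its "shot" number tells which), for a name from the list of things; names that differ only in an ending like _2 or _b are one class to them, and where a whole thing is asked for, a point or a joint stands for the part that bears it (a point fixed in the world has none). Each returns a list of dicts, best first, with "score" (0 to 1); they miss things now and then, are a little off and sometimes report something else, mostly with a low value. They report only what shows in the picture. A call takes as long as a camera call. They do not tell look-alikes from the thing itself.
- robot.boxes_of(picture, thing): "location" ([column, row] in pixels, amid what is visible of it).
The state is a dict: "time_s": time; "qpos": joint angles; "qvel": joint speeds; "joint_efforts": joint torques, N m; "eef_pos": TCP position; "tcp_rot": TCP orientation; "wrist_force": force on the tool from outside, world axes, zero at the start; "torque": the same for the moment, N m; "opening": finger opening in m; "grasp_force": force on a finger pad.
Only numpy, scipy, OpenCV 4.12 (cv2) and the standard library are available. Lean on these libraries where they do the work, as an engineer would, in place of code of your own. Each camera call takes 0.05 s, during which the arm holds its last target. There are 200 camera calls.

## Task

Make up two candlestick kits from the stock on the bench. The green tray gets the brass foot flat on its larger white disc with the walnut (dark) stem standing upright on the middle of that foot, and the blue cup upright on its smaller white disc; the yellow tray gets the black foot flat on its white disc with the beech (pale) stem standing upright on the middle of it. Leave the spare red stem and the silver foot where they are, and let go of everything at the end.

Things in the scene. Friction and masses are not known exactly. Their poses are not given: they have to be found in the camera images.
- green_tray: Fixed plywood tray, green floor, 110 mm along its x by 180 mm along its y. Origin: centre of its underside, on the bench. Floor top 5 mm above the bench, rim 4 mm thick, its top 16 mm above the bench. Two flat white discs: the larger (62 mm across, for a foot) centred 45 mm from the origin along the tray's +y, the smaller (48 mm, for the cup) 45 mm along its -y. At yaw 0 its +y is to the robot's left.
- yellow_tray: Fixed low plywood tray with a yellow floor, 110 by 110 mm. Origin: centre of its underside, which lies on the bench; z up. Floor top 5 mm above the bench, rim 4 mm thick and 16 mm high. One white disc (62 mm across, for a foot), flush with the floor, is centred on the origin.
- walnut_stem_center (a point): Walnut stem, very dark brown: a straight round wooden stem standing upright on the bench, 32 mm in diameter and 70 mm tall, same at both ends, about 45 g; the point is its centre, half-way up (35 mm above its underside), z up its axis. 
- beech_stem_center (a point): Beech stem, pale natural wood: a straight round wooden stem standing upright on the bench, 32 mm in diameter and 70 mm tall, same at both ends, about 45 g; the point is its centre, half-way up (35 mm above its underside), z up its axis. 
- red_stem_center (a point): Red painted spare stem, not needed: a straight round wooden stem standing upright on the bench, 32 mm in diameter and 70 mm tall, same at both ends, about 45 g; the point is its centre, half-way up (35 mm above its underside), z up its axis. 
- brass_foot_center (a point): Brass foot, golden yellow: a solid round disc lying flat on the bench, 50 mm in diameter and 20 mm high; the point is its centre, half-way up (10 mm above its underside), z up its axis. About 320 g.
- black_foot_center (a point): Black foot: a solid round disc lying flat on the bench, 50 mm in diameter and 20 mm high; the point is its centre, half-way up (10 mm above its underside), z up its axis. About 300 g.
- steel_foot_center (a point): Silver-grey metal spare foot, not needed: a solid round disc lying flat on the bench, 50 mm in diameter and 20 mm high; the point is its centre, half-way up (10 mm above its underside), z up its axis. About 300 g.
- blue_cup_center (a point): Blue candle cup, a small open-topped round metal cup standing upright, 38 mm in diameter all the way up, 34 mm tall, walls 3 mm, about 60 g; the point is its centre, half-way up (17 mm above its underside), z up its axis.
Mind the look-alikes: they are no part of the job. What is shaped like the part that bears blue_cup_center but pink is not meant.

How it is judged:
By the outcome, as a careful person would: the job done as asked, in the order asked, and still so for the second after the job is handed in, with the robot touching nothing.
It also fails if it takes over 120 s, if anything falls off the work surface, if the arm or the gripper's body presses on something with over 40 N, if the wrist force passes 120 N, or if a joint passes its speed limit or range.

## Working session

There is one attempt and no reset: what is moved stays moved. The work goes in short steps, Python scripts to look and compute and a tool call to move; the robot and the scene stay as the last step left them, time stands still between calls to the robot, and variables do not carry over. Pictures are saved under pics/ and viewed, at most 14 in all, crops included, and the job is handed in when it is done.

Besides the shell and the picture viewer there is one more tool, called after "Emit:" as name(argument=value, ...) on one line, values as JSON. apply_moves: Moves the arm, as the interface text tells. Its arguments: {"type":"object","properties":{"steps":{"type":"array","items":{"type":"number"}},"grip_force":{"type":"number"}},"required":["steps"]}

```bash
mkdir -p pics; ls
cat > h.py <<'E'
import numpy as np, cv2
from workcell import robot
def ray(p,uv):
    n=cv2.undistortPoints(np.array([[uv]],float),np.array(p["camera_matrix"],float),np.array(p["dist_coeffs"],float))[0,0]
    T=np.array(p["cam_to_world"]); return T[:3,:3]@np.array([n[0],n[1],1]),T[:3,3]
def at_z(p,uv,z):
    d,o=ray(p,uv); return o+d*(z-o[2])/d[2]
def cloud(p):
    h,w=p["depth"].shape; g=np.stack(np.meshgrid(np.arange(w),np.arange(h)),-1).reshape(-1,1,2).astype(float)
    n=cv2.undistortPoints(g,np.array(p["camera_matrix"],float),np.array(p["dist_coeffs"],float)).reshape(h,w,2)
    T=np.array(p["cam_to_world"]); c=np.dstack([n,np.ones((h,w))])*p["depth"][...,None]
    return c@T[:3,:3].T+T[:3,3]
E
python3 - <<'E'
from h import *
for c in("top","side"):
    p=robot.read_camera(c); cv2.imwrite(f"pics/{c}0.png",p["img"])
    print(c,np.round(p["cam_to_world"],3).tolist())
    P=cloud(p)
    for t in["green_tray","yellow_tray","walnut_stem_center","brass_foot_center","blue_cup_center"]:
        for b in robot.boxes_of(p,t)[:5]:
            u,v=np.round(b["location"]).astype(int); print(t,round(b["score"],2),u,v,p["img"][v,u],np.round(P[v,u],3))
E
```

```text
pics
top [[-0.003, -0.997, 0.081, 0.384], [-1.0, 0.003, -0.003, 0.015], [0.003, -0.081, -0.997, 1.195], [0.0, 0.0, 0.0, 1.0]]
green_tray 0.86 227 160 [ 83 115  65] [0.601 0.141 0.005]
green_tray 0.32 194 220 [57 87 94] [0.458 0.205 0.07 ]
yellow_tray 0.81 341 167 [182 193 187] [ 0.584 -0.121  0.004]
yellow_tray 0.2 139 234 [158 169 170] [0.43  0.339 0.018]
walnut_stem_center 0.73 249 229 [32 36 37] [0.439 0.086 0.069]
brass_foot_center 0.87 438 174 [ 78 162 181] [ 0.566 -0.343  0.021]
blue_cup_center 0.81 398 172 [153 141 187] [ 0.573 -0.253  0.004]
blue_cup_center 0.76 333 264 [158 146 187] [ 0.362 -0.1    0.005]
blue_cup_center 0.68 398 269 [156 144 188] [ 0.35  -0.249  0.004]
blue_cup_center 0.64 384 214 [136  88  48] [ 0.475 -0.219  0.003]
blue_cup_center 0.31 136 234 [146 156 158] [0.43  0.345 0.024]
side [[0.828, -0.346, 0.442, 0.093], [-0.561, -0.475, 0.678, -0.611], [-0.024, -0.809, -0.587, 0.586], [0.0, 0.0, 0.0, 1.0]]
green_tray 0.93 284 187 [76 98 66] [0.604 0.142 0.005]
green_tray 0.31 240 210 [33 39 46] [0.436 0.07  0.045]
yellow_tray 0.64 348 246 [163 182 185] [ 0.582 -0.127  0.004]
yellow_tray 0.34 424 312 [ 65  92 109] [ 0.558 -0.346  0.02 ]
walnut_stem_center 0.78 238 211 [32 37 47] [0.432 0.071 0.044]
brass_foot_center 0.79 422 313 [ 68 108 133] [ 0.554 -0.346  0.019]
blue_cup_center 0.87 288 333 [114 100 167] [ 0.336 -0.256  0.033]
blue_cup_center 0.86 254 284 [ 81  73 125] [ 0.352 -0.125  0.026]
blue_cup_center 0.73 286 292 [121 105 176] [ 0.401 -0.157  0.002]
blue_cup_center 0.73 386 279 [ 82  74 122] [ 0.574 -0.245  0.007]
blue_cup_center 0.6 335 290 [106  75  58] [ 0.459 -0.228  0.033]
```

```bash
python3 -c "
import cv2,numpy as np
a=cv2.imread('pics/top0.png');cv2.imwrite('pics/t.png',a)"
```

```text
(no output)
```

View pics/top0.png

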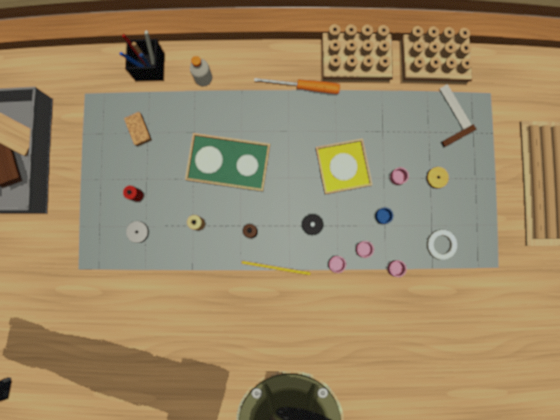

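View pics/side0.png

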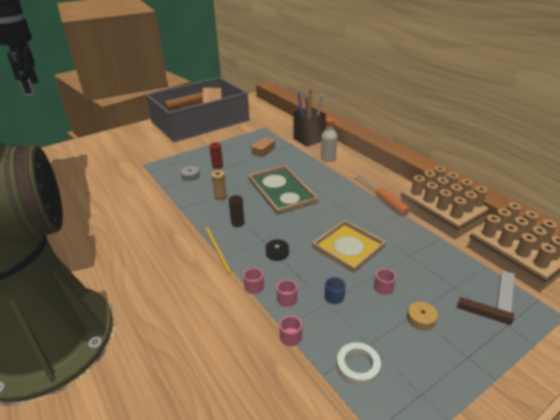

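Top view: green tray ~(227,160) with its larger disc at (209,160) and smaller at (247,165). Yellow tray is at (343,167), brass foot (438,178), black foot (312,225), blue cup (384,216), walnut stem (249,231) and beech stem (195,222). The red stem (132,193), the silver foot (137,232) and the pink cups stay where they are.

Run:
```python
from h import *
s=robot.sense(); print({k:np.round(v,3).tolist() for k,v in s.items()})
for cam in("top","side"):
    p=robot.read_camera(cam); P=cloud(p); hsv=cv2.cvtColor(p["img"],cv2.COLOR_BGR2HSV)
    G=dict(brass=(.566,-.343,.02,.025),black=(.462,-.053,.02,.025),walnut=(.439,.086,.07,.016),beech=(.458,.205,.07,.016),blue=(.475,-.219,.034,.019))
    for k,(x,y,z,r) in G.items():
        m=(np.hypot(P[...,0]-x,P[...,1]-y)<.045)&(abs(P[...,2]-z)<.006)
        q=P[m]
        if len(q)<8: print(cam,k,len(q)); continue
        (c,rr)=cv2.minEnclosingCircle((q[:,:2]*1000).astype(np.float32))
        print(cam,k,len(q),"mean",np.round(q.mean(0),4),"circ",np.round(c,1),round(rr,1))
    for k,(x,y) in dict(big=(.601,.18),small=(.59,.096),yel=(.584,-.123)).items():
        m=(np.hypot(P[...,0]-x,P[...,1]-y)<.05)&(hsv[...,1]<60)&(hsv[...,2]>130)&(P[...,2]<.012)
        n,l,st,ce=cv2.connectedComponentsWithStats(m.astype(np.uint8)); i=1+np.argmax(st[1:,4]); q=at_z(p,ce[i],.005)
        print(cam,k,st[i].tolist(),np.round(q,4))
```

```text
{'time_s': 0.6, 'qpos': [1.316, 0.313, -0.047, 1.21, 0.0, 1.571], 'qvel': [0.002, 0.0, 0.001, 0.001, -0.0, 0.001], 'joint_efforts': [-0.001, -53.914, 33.989, 0.002, -0.0, 0.0], 'eef_pos': [0.151, 0.581, 0.231], 'tcp_rot': [[-0.968, 0.252, -0.0], [0.252, 0.968, 0.0], [0.0, 0.0, -1.0]], 'wrist_force': [-0.36, 0.65, 0.869], 'torque': [-0.001, -0.012, -0.02], 'grasp_force': 0.0, 'opening': 0.085}
top brass 359 mean [ 0.559  -0.3425  0.0191] circ [ 559.4 -343.1] 25.7
top black 378 mean [ 0.4532 -0.0528  0.0194] circ [453.2 -52.8] 24.9
top walnut 172 mean [0.4372 0.086  0.0695] circ [437.4  86. ] 15.8
top beech 157 mean [0.4552 0.2056 0.0694] circ [455.9 205.5] 15.9
top blue 75 mean [ 0.4715 -0.2142  0.0328] circ [ 471.4 -214.5] 18.7
top big [195, 146, 28, 28, 630] [0.6025 0.1842 0.005 ]
top small [236, 154, 23, 23, 403] [0.5892 0.0953 0.005 ]
top yel [330, 154, 27, 26, 551] [ 0.5853 -0.1258  0.005 ]
side brass 555 mean [ 0.5556 -0.346   0.0182] circ [ 557.4 -345.9] 26.2
side black 333 mean [ 0.45   -0.0568  0.0188] circ [449.9 -54.9] 25.9
side walnut 109 mean [0.4339 0.0824 0.0688] circ [435.8  84.6] 17.3
side beech 91 mean [0.4528 0.2015 0.0687] circ [451.7 203.6] 17.1
side blue 138 mean [ 0.4674 -0.2161  0.0317] circ [ 469.  -214.8] 20.3
side big [262, 174, 24, 14, 253] [0.6002 0.1821 0.005 ]
side small [280, 192, 20, 13, 192] [0.5867 0.0936 0.005 ]
side yel [335, 237, 28, 18, 384] [ 0.5825 -0.1276  0.005 ]
```

Emit:
apply_moves(steps=[35,-33,0,0,0,-0.8,7,35,-33,0,0,0,-0.8,7,35,-33,0,0,0,-0.8,7,35,-33,0,0,0,-0.8,7,35,-33,0,0,0,-0.8,7,35,-33,0,0,0,-0.8,7,35,-33,0,0,0,-0.8,7,35,-33,0,0,0,-0.8,7], grip_force=50)

```text
time_s: 1.7
eef_pos: [0.503, 0.2486, 0.2315]
tcp_rot: [[-0.492, 0.871, 0.001], [0.871, 0.492, 0.0], [-0.0, 0.001, -1.0]]
wrist_force: [-0.1, -0.3, 0.1]
opening: 0.0698
grasp_force: 0.0
```

Emit:
apply_moves(steps=[5.7,-59.5,-8,0,0,-0.665,7,5.7,-59.5,-8,0,0,-0.665,7,5.7,-59.5,-8,0,0,-0.665,7,5.7,-59.5,-8,0,0,-0.665,7,5.7,-59.5,-8,0,0,-0.665,7,5.7,-59.5,-8,0,0,-0.665,7,5.7,-59.5,-8,0,0,-0.665,7,5.7,-59.5,-8,0,0,-0.665,7])

```text
time_s: 2.7
eef_pos: [0.5486, -0.2448, 0.165]
tcp_rot: [[0.149, 0.989, 0.001], [0.989, -0.149, -0.0], [0.0, 0.001, -1.0]]
wrist_force: [1.2, 0.5, 0.2]
opening: 0.07
grasp_force: 0.0
```

Emit:
apply_moves(steps=[0,0,0,0,0,0,7,0,0,0,0,0,0,7])

```text
time_s: 2.95
eef_pos: [0.5482, -0.2426, 0.1647]
tcp_rot: [[0.149, 0.989, -0.001], [0.989, -0.149, 0.001], [0.001, -0.001, -1.0]]
wrist_force: [0.1, 0.4, -0.3]
opening: 0.07
grasp_force: 0.0
```

Emit:
apply_moves(steps=[1,-10.1,-5,0,0,0,7,1,-10.1,-5,0,0,0,7,1,-10.1,-9,0,0,0,7,1,-10.1,-9,0,0,0,7,1,-10.1,-9,0,0,0,7])

```text
time_s: 3.58
eef_pos: [0.5593, -0.3425, 0.0765]
tcp_rot: [[0.147, 0.989, 0.001], [0.989, -0.147, -0.0], [-0.0, 0.001, -1.0]]
wrist_force: [0.0, -0.5, 0.7]
opening: 0.0699
grasp_force: 0.0
```

Run:
```python
from h import *
print(robot.sense()["eef_pos"])
p=robot.read_camera("side"); cv2.imwrite("pics/s1.png",cv2.resize(p["img"][200:400,300:560],None,fx=3,fy=3))
```

```text
[ 0.559349   -0.34248631  0.07646933]
```

View pics/s1.png

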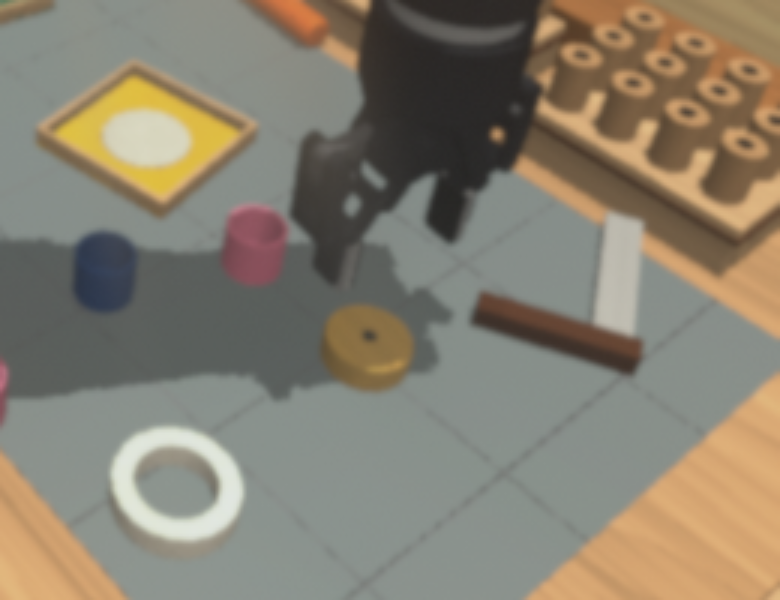

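The open gripper is centred above the brass foot (crop ~(368,345)), and no neighbour is in the way. I'll descend and close.

Emit:
apply_moves(steps=[0,0,-4,0,0,0,7,0,0,-7.4,0,0,0,7,0,0,-7.4,0,0,0,7,0,0,-7.4,0,0,0,4.5,0,0,-7.4,0,0,0,4.5,0,0,-7.4,0,0,0,4.5,0,0,-7.4,0,0,0,4.5,0,0,-7.4,0,0,0,4.5])

```text
time_s: 4.62
eef_pos: [0.5602, -0.3444, 0.004]
tcp_rot: [[0.148, 0.989, 0.004], [0.989, -0.148, -0.002], [-0.001, 0.004, -1.0]]
wrist_force: [-0.9, 0.6, 7.1]
opening: 0.0479
grasp_force: 52.3
```

Emit:
apply_moves(steps=[0,0,3,0,0,0,4.5,0,0,8,0,0,0,4.5,0,0,12,0,0,0,4.5,0,0,12,0,0,0,4.5])

```text
time_s: 5.12
eef_pos: [0.5615, -0.3455, 0.1262]
tcp_rot: [[0.148, 0.989, 0.008], [0.989, -0.148, -0.005], [-0.003, 0.008, -1.0]]
wrist_force: [0.5, 0.3, -3.7]
opening: 0.0481
grasp_force: 53.2
```

Run:
```python
from h import *
print(robot.sense()["eef_pos"])
p=robot.read_camera("side"); cv2.imwrite("pics/s2.png",cv2.resize(p["img"][200:400,300:560],None,fx=3,fy=3))
```

```text
[ 0.56148506 -0.34548548  0.12618118]
```

View pics/s2.png

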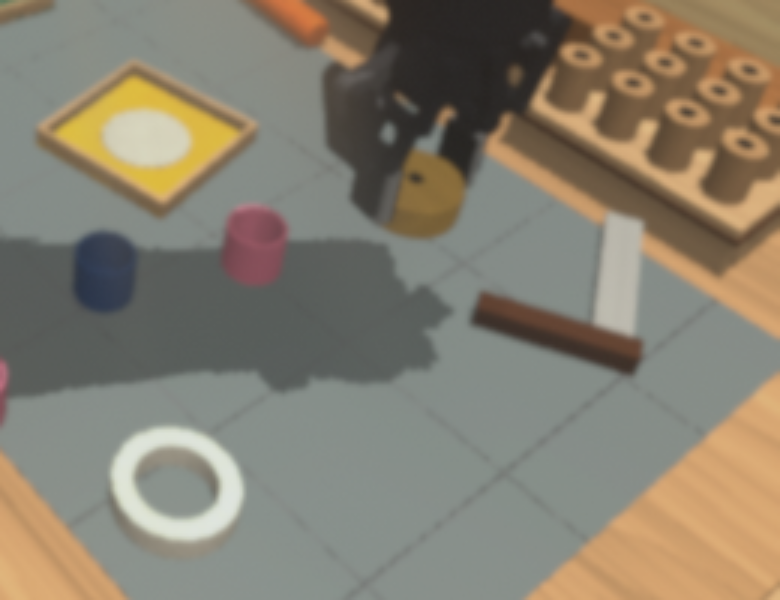

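Emit:
apply_moves(steps=[1,10,0,0,0,0,4.5,2,20,0,0,0,0,4.5,2,26,0,0,0,0,4.5,3,32,0,0,0,0,4.5,3,38,0,0,0,0,4.5,4,44,0,0,0,0,4.5,4,50,0,0,0,0,4.5,4,52.7,0,0,0,0,4.5])

```text
time_s: 6.18
eef_pos: [0.5959, 0.1563, 0.1189]
tcp_rot: [[0.148, 0.989, -0.003], [0.989, -0.149, -0.001], [-0.001, -0.003, -1.0]]
wrist_force: [1.3, 0.5, -3.8]
opening: 0.0481
grasp_force: 53.1
```

Emit:
apply_moves(steps=[0,0,0,0,0,0,4.5,0,0,0,0,0,0,4.5])

```text
time_s: 6.42
eef_pos: [0.596, 0.1544, 0.1192]
tcp_rot: [[0.148, 0.989, -0.003], [0.989, -0.148, -0.001], [-0.002, -0.003, -1.0]]
wrist_force: [-0.1, -1.2, -2.8]
opening: 0.0482
grasp_force: 53.0
```

Emit:
apply_moves(steps=[0.5,2.9,-3,0,0,0,4.5,0.5,2.9,-7,0,0,0,4.5,0.5,2.9,-7,0,0,0,4.5,0.5,2.9,-7,0,0,0,4.5])

```text
time_s: 6.92
eef_pos: [0.6027, 0.1823, 0.0517]
tcp_rot: [[0.15, 0.989, 0.0], [0.989, -0.15, -0.0], [-0.0, 0.0, -1.0]]
wrist_force: [0.1, 0.1, -2.9]
opening: 0.0482
grasp_force: 53.1
```

Run:
```python
from h import *
print(robot.sense()["eef_pos"])
p=robot.read_camera("side"); cv2.imwrite("pics/s3.png",cv2.resize(p["img"][130:250,200:370],None,fx=4,fy=4))
P=cloud(p); hsv=cv2.cvtColor(p["img"],cv2.COLOR_BGR2HSV)
m=(np.hypot(P[...,0]-.6,P[...,1]-.183)<.04)&(hsv[...,1]>110)&(hsv[...,0]<35)&(hsv[...,0]>15)&(P[...,2]>.03)
q=P[m];print(len(q),q.mean(0),q.min(0),q.max(0))
```

```text
[0.60269888 0.1823375  0.05171244]
213 [0.59640792 0.17067489 0.06236714] [0.57695622 0.15551384 0.04627299] [0.62343246 0.19802444 0.07003086]
```

View pics/s3.png

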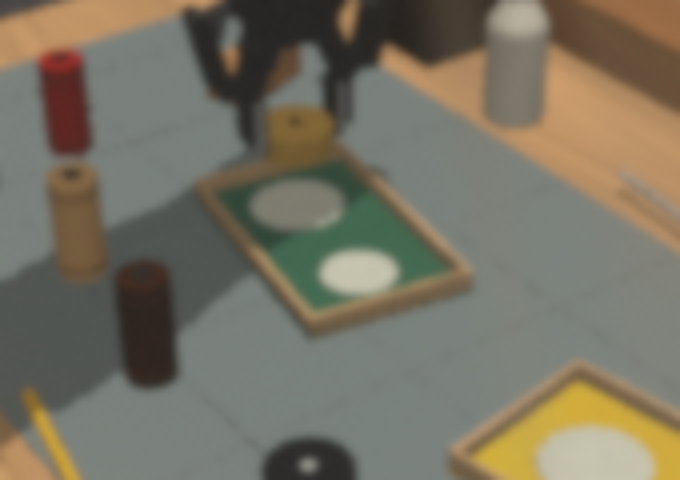

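The brass foot hangs level (crop ~(300,135)), over the larger disc (297,205). I'll lower and release.

Emit:
apply_moves(steps=[-0.1,0.1,-2.5,0,0,0,4.5,-0.1,0.1,-4.2,0,0,0,4.5,-0.1,0.1,-4.2,0,0,0,4.5,-0.1,0.1,-4.2,0,0,0,6,-0.1,0.1,-4.2,0,0,0,6,-0.1,0.1,-4.2,0,0,0,6])

```text
time_s: 7.72
eef_pos: [0.602, 0.1849, 0.0098]
tcp_rot: [[0.148, 0.989, 0.001], [0.989, -0.148, 0.0], [0.001, 0.001, -1.0]]
wrist_force: [0.5, -0.0, 1.2]
opening: 0.0603
grasp_force: 0.0
```

Emit:
apply_moves(steps=[0,0,4,0,0,0,6,0,0,9,0,0,0,6,0,0,14,0,0,0,6,-8,-5,14,0,0,0,6,-16.6,-9.8,14,0,0,0,6,-16.6,-9.8,14,0,0,0,6,-16.6,-9.8,14,0,0,0,6])

```text
time_s: 8.6
eef_pos: [0.4306, 0.0848, 0.1486]
tcp_rot: [[0.15, 0.989, -0.003], [0.989, -0.15, -0.001], [-0.001, -0.003, -1.0]]
wrist_force: [0.6, 1.2, 0.9]
opening: 0.0599
grasp_force: 0.0
```

```bash
cat > m.py <<'E'
from h import *
import sys
def foot(cam,x,y,z,r=.045):
    p=robot.read_camera(cam); P=cloud(p); m=(np.hypot(P[...,0]-x,P[...,1]-y)<r)&(abs(P[...,2]-z)<.005); q=P[m]
    if len(q)<8: return len(q)
    c,rr=cv2.minEnclosingCircle((q[:,:2]*1000).astype(np.float32)); return cam,len(q),np.round(q.mean(0),4),np.round(c,1),round(rr,1)
print(robot.sense()["eef_pos"].round(4))
x,y,z=map(float,sys.argv[1:4])
for c in("top","side"): print(foot(c,x,y,z))
E
python3 m.py .601 .183 .025
```

```text
[0.4306 0.0848 0.1486]
('top', 348, array([0.5998, 0.1848, 0.0246]), array([600.6, 194.4]), 33.2)
('side', 167, array([0.5981, 0.1814, 0.024 ]), array([600.1, 183.2]), 26.4)
```

Emit:
apply_moves(steps=[0.5,0,-5,0,0,0,6,0.5,0,-10,0,0,0,6,0.5,0,-12.6,0,0,0,6,0.5,0,-12.6,0,0,0,6,0.5,0,-12.6,0,0,0,2.6,0.5,0,-12.6,0,0,0,2.6,0.5,0,-12.6,0,0,0,2.6,0.5,0,-12.6,0,0,0,2.6], grip_force=40)

```text
time_s: 9.7
eef_pos: [0.4422, 0.0871, 0.0244]
tcp_rot: [[0.148, 0.989, 0.004], [0.989, -0.148, 0.001], [0.002, 0.003, -1.0]]
wrist_force: [0.5, 2.0, 6.1]
opening: 0.0313
grasp_force: 39.7
```

Emit:
apply_moves(steps=[0,0,0,0,0,0,2.6,0,0,4,0,0,0,2.6,0,0,9,0,0,0,2.6,0,0,9,0,0,0,2.6])

```text
time_s: 10.2
eef_pos: [0.4437, 0.0872, 0.117]
tcp_rot: [[0.149, 0.989, 0.008], [0.989, -0.149, 0.001], [0.003, 0.008, -1.0]]
wrist_force: [-0.2, -0.9, 0.1]
opening: 0.0314
grasp_force: 39.8
```

Run:
```python
from h import *
print(robot.sense()["eef_pos"],robot.sense()["opening"])
p=robot.read_camera("top");P=cloud(p);hsv=cv2.cvtColor(p["img"],cv2.COLOR_BGR2HSV)
m=(np.hypot(P[...,0]-.601,P[...,1]-.183)<.04)&(abs(P[...,2]-.025)<.006)&(hsv[...,1]>90)&(abs(hsv[...,0]-25.)<10)
q=P[m];print(len(q),q.mean(0),cv2.minEnclosingCircle((q[:,:2]*1000).astype(np.float32)))
p=robot.read_camera("side"); cv2.imwrite("pics/s4.png",cv2.resize(p["img"][100:270,160:390],None,fx=3,fy=3))
```

```text
[0.44367526 0.08719811 0.11698292] 0.03137854233803129
343 [0.59941712 0.18458433 0.02430004] ((599.4636840820312, 184.66244506835938), 24.5142822265625)
```

View pics/s4.png

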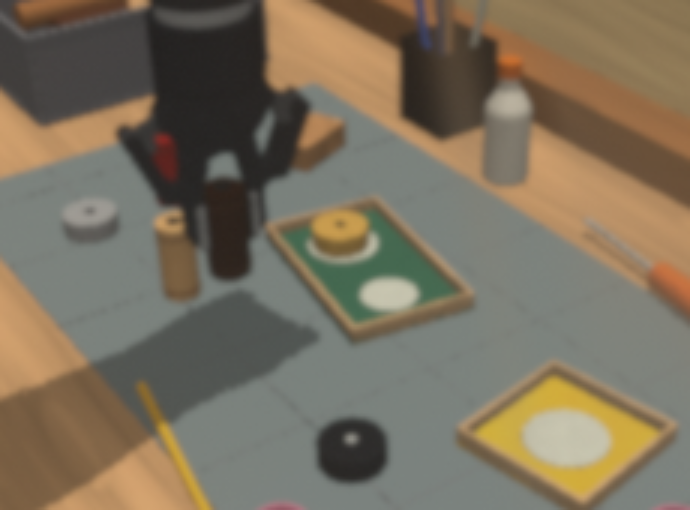

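Walnut stem is held upright (crop ~(228,228)), and the brass foot sits flat on the larger disc (340,232). Next I'll carry the stem over the foot.

Emit:
apply_moves(steps=[5,3,1,0,0,0,2.6,10,6,1,0,0,0,2.6,15.8,9.7,1,0,0,0,2.6,15.8,9.7,1,0,0,0,2.6,15.8,9.7,1,0,0,0,2.6,15.8,9.7,1,0,0,0,2.6])

```text
time_s: 11.05
eef_pos: [0.5966, 0.1827, 0.1222]
tcp_rot: [[0.149, 0.989, -0.002], [0.989, -0.149, -0.001], [-0.001, -0.002, -1.0]]
wrist_force: [-0.4, 0.4, -0.9]
opening: 0.0314
grasp_force: 40.0
```

Emit:
apply_moves(steps=[0,0,-5,0,0,0,2.6,0,0,-6,0,0,0,2.6,0,0,-6,0,0,0,2.6,0,0,-6,0,0,0,2.6])

```text
time_s: 11.55
eef_pos: [0.5993, 0.1838, 0.0648]
tcp_rot: [[0.149, 0.989, 0.002], [0.989, -0.149, 0.001], [0.001, 0.002, -1.0]]
wrist_force: [0.5, -0.8, -0.1]
opening: 0.0312
grasp_force: 40.0
```

Run:
```python
from h import *
print(robot.sense()["eef_pos"])
p=robot.read_camera("side"); cv2.imwrite("pics/s5.png",cv2.resize(p["img"][120:230,220:350],None,fx=5,fy=5))
```

```text
[0.59930613 0.18378408 0.06478834]
```

View pics/s5.png

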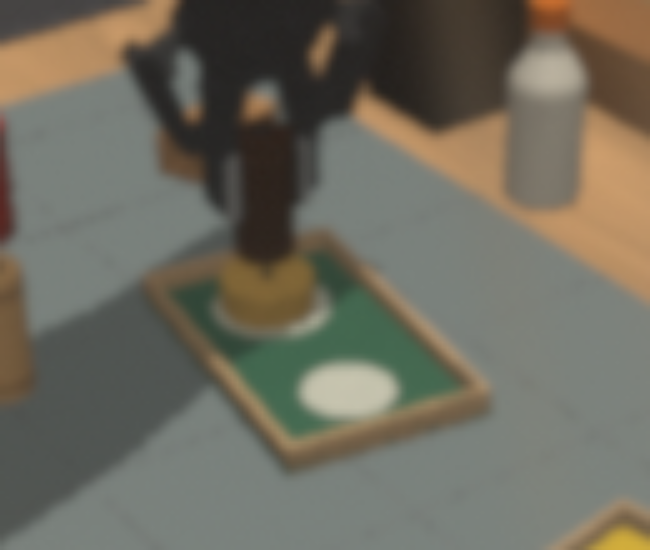

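Stem is centred over the foot's hole (crop column ~266), with about 15 mm to go down.

Emit:
apply_moves(steps=[0.1,0.1,-1,0,0,0,2.6,0.1,0.1,-1.5,0,0,0,2.6,0.1,0.1,-1.5,0,0,0,2.6,0.1,0.1,-1.5,0,0,0,2.6])

```text
time_s: 12.1
eef_pos: [0.5997, 0.1849, 0.0495]
tcp_rot: [[0.148, 0.989, 0.001], [0.989, -0.148, 0.0], [0.001, 0.001, -1.0]]
wrist_force: [-4.6, -1.6, 12.8]
opening: 0.0312
grasp_force: 40.9
```

Emit:
apply_moves(steps=[0,0,0,0,0,0,3.6,0,0,0,0,0,0,4.5,0,0,0,0,0,0,5.5,0,0,0,0,0,0,6,0,0,5,0,0,0,6,0,0,10,0,0,0,6,0,0,11,0,0,0,6])

```text
time_s: 12.98
eef_pos: [0.6018, 0.1854, 0.1621]
tcp_rot: [[0.148, 0.989, 0.006], [0.989, -0.148, 0.002], [0.003, 0.006, -1.0]]
wrist_force: [-0.2, 0.1, 0.4]
opening: 0.0599
grasp_force: 0.0
```

Emit:
apply_moves(steps=[-5,-15,0,0,0,0,6,-13,-39.8,0,0,0,0,6,-13,-39.8,0,0,0,0,6,-13,-39.8,0,0,0,0,6,-13,-39.8,0,0,0,0,6,-13,-39.8,0,0,0,0,6,-13,-39.8,0,0,0,0,6,-13,-39.8,0,0,0,0,6])

```text
time_s: 13.98
eef_pos: [0.4679, -0.2157, 0.1572]
tcp_rot: [[0.153, 0.988, -0.001], [0.988, -0.153, -0.0], [-0.0, -0.001, -1.0]]
wrist_force: [-0.2, 0.7, 0.5]
opening: 0.0599
grasp_force: 0.0
```

```bash
python3 m.py .60 .184 .095
python3 - <<'E'
from h import *
p=robot.read_camera("side"); cv2.imwrite("pics/s6.png",cv2.resize(p["img"][120:330,200:410],None,fx=2.8,fy=2.8))
E
```

```text
[ 0.4679 -0.2157  0.1572]
('top', 162, array([0.598 , 0.182 , 0.0945]), array([598.1, 181.7]), 15.9)
('side', 76, array([0.5969, 0.1788, 0.0939]), array([599.4, 180.5]), 17.3)
```

View pics/s6.png

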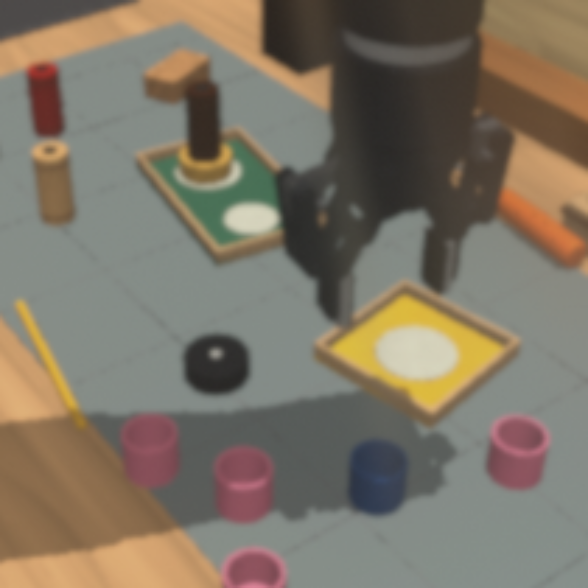

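Walnut stem stands upright on the brass foot, about 3 mm off centre, and the blue cup is at crop (378,475). Next is the cup.

Emit:
apply_moves(steps=[0.1,0.1,-5,0,0,0,6.5,0.1,0.1,-9.5,0,0,0,6.5,0.1,0.1,-9.5,0,0,0,6.5,0.1,0.1,-9.5,0,0,0,6.5])

```text
time_s: 14.62
eef_pos: [0.4714, -0.2119, 0.0642]
tcp_rot: [[0.147, 0.989, 0.001], [0.989, -0.147, -0.0], [-0.0, 0.001, -1.0]]
wrist_force: [0.7, -0.3, 1.2]
opening: 0.0647
grasp_force: 0.0
```

Emit:
apply_moves(steps=[0,-0.3,-3,0,0,0,6.5,0,-0.3,-5.5,0,0,0,6.5,0,-0.3,-5.5,0,0,0,6.5,0,-0.3,-5.5,0,0,0,3.2,0,-0.3,-5.5,0,0,0,3.2,0,-0.3,-5.5,0,0,0,3.2,0,-0.3,-5.5,0,0,0,3.2,0,-0.3,-5.5,0,0,0,3.2], grip_force=30)

```text
time_s: 15.62
eef_pos: [0.472, -0.216, 0.0101]
tcp_rot: [[0.148, 0.989, 0.003], [0.989, -0.148, -0.001], [-0.001, 0.003, -1.0]]
wrist_force: [-0.9, 0.8, 6.6]
opening: 0.0372
grasp_force: 29.5
```

Emit:
apply_moves(steps=[0,0,0,0,0,0,3.2,0,0,4,0,0,0,3.2,0,0,9,0,0,0,3.2,0,0,10,0,0,0,3.2,0,0,10,0,0,0,3.2])

```text
time_s: 16.25
eef_pos: [0.4712, -0.2158, 0.1092]
tcp_rot: [[0.148, 0.989, 0.003], [0.989, -0.148, -0.001], [-0.001, 0.003, -1.0]]
wrist_force: [1.0, -0.3, -1.1]
opening: 0.0375
grasp_force: 30.5
```

Emit:
apply_moves(steps=[2,6,0,0,0,0,3.2,4,12,0,0,0,0,3.2,6.5,18,0,0,0,0,3.2,9,24,0,0,0,0,3.2,11.8,31,0,0,0,0,3.2,11.8,31,0,0,0,0,3.2,11.8,31,0,0,0,0,3.2,11.8,31,0,0,0,0,3.2])

```text
time_s: 17.25
eef_pos: [0.5871, 0.0933, 0.107]
tcp_rot: [[0.15, 0.989, -0.002], [0.989, -0.15, -0.001], [-0.001, -0.002, -1.0]]
wrist_force: [0.6, 0.4, -1.7]
opening: 0.0371
grasp_force: 30.5
```

Emit:
apply_moves(steps=[0,0,-4,0,0,0,3.2,0,0,-7,0,0,0,3.2,0,0,-7,0,0,0,3.2,0,0,-7,0,0,0,3.2])

```text
time_s: 17.75
eef_pos: [0.5888, 0.0937, 0.039]
tcp_rot: [[0.15, 0.989, 0.001], [0.989, -0.15, -0.0], [0.0, 0.001, -1.0]]
wrist_force: [1.1, 0.3, -0.4]
opening: 0.0377
grasp_force: 30.5
```

Run:
```python
from h import *
print(robot.sense()["eef_pos"])
p=robot.read_camera("side"); cv2.imwrite("pics/s7.png",cv2.resize(p["img"][110:240,220:370],None,fx=4,fy=4))
```

```text
[0.58876124 0.09365848 0.03901228]
```

View pics/s7.png

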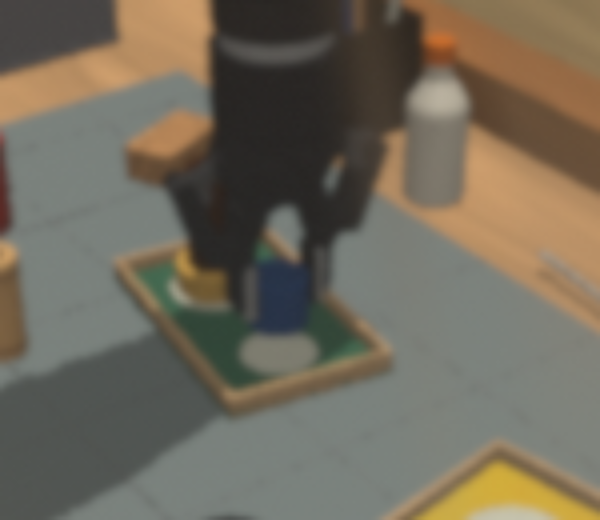

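Cup hangs upright at crop (283,297), over the smaller disc (280,352). I'll lower and release.

Emit:
apply_moves(steps=[0,0,-1.5,0,0,0,3.2,0,0,-2.4,0,0,0,3.2,0,0,-2.4,0,0,0,3.2,0,0,-2.4,0,0,0,4.2,0,0,-2.4,0,0,0,5.2,0,0,-2.4,0,0,0,5.5,0,0,2,0,0,0,5.5,0,0,8,0,0,0,6])

```text
time_s: 18.8
eef_pos: [0.5866, 0.0944, 0.1172]
tcp_rot: [[0.148, 0.989, -0.004], [0.989, -0.148, -0.001], [-0.001, -0.004, -1.0]]
wrist_force: [1.0, -0.2, -0.1]
opening: 0.0598
grasp_force: 0.0
```

Emit:
apply_moves(steps=[0,0,4,0,0,0,6.5,-7,-8,4,0,0,0,6.5,-13.7,-14.8,2,0,0,0,6.5,-13.7,-14.8,0,0,0,0,6.5,-13.7,-14.8,-3,0,0,0,6.5,-13.7,-14.8,-3,0,0,0,6.5,-13.7,-14.8,-3,0,0,0,6.5])

```text
time_s: 19.68
eef_pos: [0.4529, -0.053, 0.0891]
tcp_rot: [[0.148, 0.989, 0.002], [0.989, -0.148, 0.0], [0.0, 0.002, -1.0]]
wrist_force: [0.4, -0.1, 1.0]
opening: 0.0648
grasp_force: 0.0
```

```bash
python3 m.py .588 .0945 .039; python3 m.py .599 .182 .095
```

```text
[ 0.4529 -0.053   0.0891]
('top', 67, array([0.5867, 0.0956, 0.0382]), array([587. ,  96.4]), 19.2)
('side', 17, array([0.5773, 0.088 , 0.037 ]), array([586.2,  93.4]), 18.5)
[ 0.4536 -0.0529  0.0895]
('top', 164, array([0.5981, 0.182 , 0.0944]), array([598.8, 182.1]), 16.1)
0
```

Emit:
apply_moves(steps=[-0.1,-0.1,-5,0,0,0,7,-0.1,-0.1,-8.5,0,0,0,7,-0.1,-0.1,-8.5,0,0,0,7,-0.1,-0.1,-8.5,0,0,0,4.5,-0.1,-0.1,-8.5,0,0,0,4.5,-0.1,-0.1,-8.5,0,0,0,4.5,-0.1,-0.1,-8.5,0,0,0,4.5,-0.1,-0.1,-8.5,0,0,0,4.5], grip_force=55)

```text
time_s: 20.88
eef_pos: [0.4522, -0.0544, 0.005]
tcp_rot: [[0.148, 0.989, 0.004], [0.989, -0.148, 0.0], [0.001, 0.003, -1.0]]
wrist_force: [-1.1, 1.1, 7.2]
opening: 0.0479
grasp_force: 56.8
```

Emit:
apply_moves(steps=[0,0,4,0,0,0,4.5,0,0,8,0,0,0,4.5,4,-2,8,0,0,0,4.5,8,-5,8,0,0,0,4.5,13.1,-7.3,8,0,0,0,4.5,13.1,-7.3,8,0,0,0,4.5,13.1,-7.3,5,0,0,0,4.5,13.1,-7.3,5,0,0,0,4.5])

```text
time_s: 21.88
eef_pos: [0.5784, -0.1266, 0.0513]
tcp_rot: [[0.148, 0.989, -0.005], [0.989, -0.148, 0.001], [0.0, -0.005, -1.0]]
wrist_force: [-1.0, 0.9, -3.4]
opening: 0.0481
grasp_force: 59.3
```

Run:
```python
from h import *
p=robot.read_camera("side"); cv2.imwrite("pics/s8.png",cv2.resize(p["img"][180:300,280:430],None,fx=4,fy=4)); print(robot.sense()["eef_pos"])
```

```text
[ 0.57950331 -0.12676123  0.05258478]
```

View pics/s8.png

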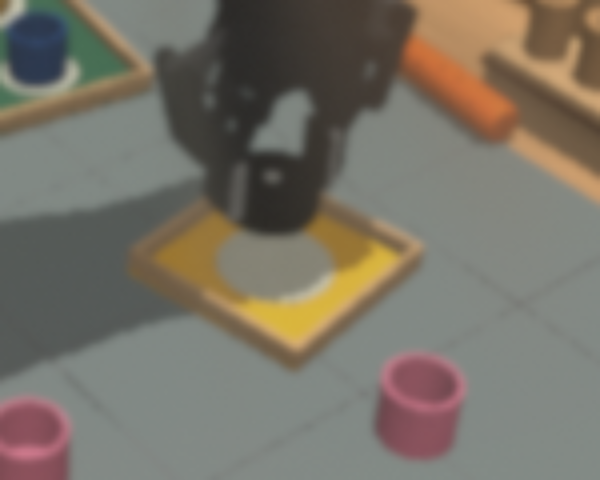

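The cup stands on its smaller disc (38,48 in the crop), and the black foot hangs level above the yellow tray's disc (275,265). I'll nudge it +x, lower and release.

Emit:
apply_moves(steps=[0.3,0,-1.5,0,0,0,4.5,0.3,0,-2.5,0,0,0,4.5,0.3,0,-2.5,0,0,0,4.5])

```text
time_s: 22.3
eef_pos: [0.5834, -0.1271, 0.027]
tcp_rot: [[0.148, 0.989, -0.002], [0.989, -0.148, 0.0], [0.0, -0.002, -1.0]]
wrist_force: [-0.5, -0.2, -3.5]
opening: 0.0479
grasp_force: 59.6
```

Emit:
apply_moves(steps=[0.1,0,-1.7,0,0,0,4.5,0.1,0,-1.7,0,0,0,4.5,0.1,0,-1.7,0,0,0,4.5,0.1,0,-1.7,0,0,0,6,0.1,0,-1.7,0,0,0,6,0.1,0,-1.7,0,0,0,6,0.1,0,2,0,0,0,6,0.1,0,8,0,0,0,6])

```text
time_s: 23.3
eef_pos: [0.5834, -0.127, 0.1071]
tcp_rot: [[0.148, 0.989, -0.004], [0.989, -0.148, 0.001], [0.0, -0.005, -1.0]]
wrist_force: [1.4, 0.7, 0.1]
opening: 0.0602
grasp_force: 0.0
```

Emit:
apply_moves(steps=[0,0,6,0,0,0,6,-4,6,8,0,0,0,6,-7,12,8,0,0,0,6,-13,22,8,0,0,0,6,-13,33.3,8,0,0,0,6,-13,33.3,8,0,0,0,6,-13,33.3,8,0,0,0,6,-13,33.3,8,0,0,0,6])

```text
time_s: 24.3
eef_pos: [0.4546, 0.2088, 0.1883]
tcp_rot: [[0.143, 0.99, 0.001], [0.99, -0.143, 0.001], [0.001, 0.001, -1.0]]
wrist_force: [0.1, -0.0, 0.5]
opening: 0.0603
grasp_force: 0.0
```

```bash
python3 m.py .584 -.127 .025;  python3 m.py .454 .2045 .07
```

```text
[0.4546 0.2088 0.1883]
('top', 363, array([ 0.5835, -0.1258,  0.0243]), array([ 583.9, -125.6]), 25.3)
('side', 310, array([ 0.5804, -0.128 ,  0.024 ]), array([ 581.6, -126.5]), 25.4)
[0.4551 0.2059 0.188 ]
('top', 137, array([0.4547, 0.2038, 0.0695]), array([456.1, 204.5]), 16.0)
('side', 89, array([0.4529, 0.2019, 0.0687]), array([452.9, 203.9]), 17.3)
```

Emit:
apply_moves(steps=[0,-0.1,-6,0,0,0,6,0,-0.1,-8,0,0,0,6,0,-0.1,-8,0,0,0,6,0,-0.1,-8,0,0,0,6])

```text
time_s: 25.0
eef_pos: [0.4564, 0.2042, 0.109]
tcp_rot: [[0.15, 0.989, 0.001], [0.989, -0.15, 0.001], [0.001, 0.001, -1.0]]
wrist_force: [0.2, 1.1, 0.2]
opening: 0.0594
grasp_force: 0.0
```

Emit:
apply_moves(steps=[-0.1,0,-5,0,0,0,6,-0.1,0,-8.5,0,0,0,6,-0.1,0,-8.5,0,0,0,6,-0.1,0,-8.5,0,0,0,2.6,-0.1,0,-8.5,0,0,0,2.6,-0.1,0,-8.5,0,0,0,2.6,-0.1,0,-8.5,0,0,0,2.6,-0.1,0,-8.5,0,0,0,2.6], grip_force=40)

```text
time_s: 26.0
eef_pos: [0.4563, 0.2054, 0.0252]
tcp_rot: [[0.148, 0.989, 0.004], [0.989, -0.148, 0.002], [0.002, 0.004, -1.0]]
wrist_force: [-1.4, -1.3, 7.4]
opening: 0.0311
grasp_force: 39.2
```

Emit:
apply_moves(steps=[0,0,4,0,0,0,2.6,0,0,10,0,0,0,2.6,2,-8,10,0,0,0,2.6,4,-14,10,0,0,0,2.6,7,-20,10,0,0,0,2.6,10,-26,10,0,0,0,2.6,12.9,-33,10,0,0,0,2.6,12.9,-33,10,0,0,0,2.6])

```text
time_s: 27.0
eef_pos: [0.5849, -0.1283, 0.1244]
tcp_rot: [[0.15, 0.989, 0.003], [0.989, -0.15, -0.001], [-0.0, 0.003, -1.0]]
wrist_force: [0.9, -0.2, 0.0]
opening: 0.0312
grasp_force: 39.7
```

Emit:
apply_moves(steps=[0,0,0,0,0,0,2.6,0,0,0,0,0,0,2.6])

```text
time_s: 27.25
eef_pos: [0.5832, -0.125, 0.1235]
tcp_rot: [[0.149, 0.989, 0.0], [0.989, -0.149, 0.0], [0.0, 0.0, -1.0]]
wrist_force: [-0.1, 1.2, -0.1]
opening: 0.0311
grasp_force: 39.8
```

Emit:
apply_moves(steps=[0,-0.1,-3,0,0,0,2.6,0,-0.1,-5.8,0,0,0,2.6,0,-0.1,-5.8,0,0,0,2.6,0,-0.1,-5.8,0,0,0,2.6])

```text
time_s: 27.75
eef_pos: [0.5838, -0.1256, 0.0662]
tcp_rot: [[0.147, 0.989, 0.001], [0.989, -0.147, -0.0], [0.0, 0.001, -1.0]]
wrist_force: [-0.1, -0.5, 0.0]
opening: 0.0311
grasp_force: 39.8
```

Run:
```python
from h import *
p=robot.read_camera("side"); cv2.imwrite("pics/s9.png",cv2.resize(p["img"][180:300,280:430],None,fx=4,fy=4)); print(robot.sense()["eef_pos"])
```

```text
[ 0.5842482  -0.12586589  0.06655754]
```

View pics/s9.png

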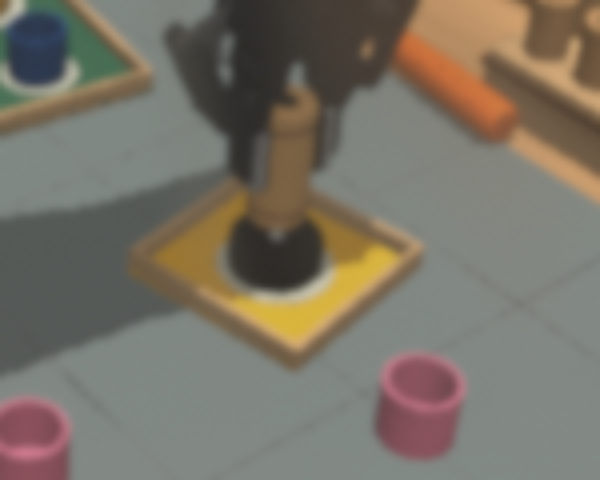

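The beech stem looks tilted in the grip: top at crop (300,95), bottom (277,215). I'll measure it.

```bash
cat > t.py <<'E'
from h import *
p=robot.read_camera("side");P=cloud(p);hsv=cv2.cvtColor(p["img"],cv2.COLOR_BGR2HSV)
m=(np.hypot(P[...,0]-.584,P[...,1]+.126)<.035)&(P[...,2]>.032)&(hsv[...,2]>75)&(hsv[...,1]>70)&(hsv[...,0]<22)
q=P[m]; print(len(q))
for a in np.arange(.035,.13,.01):
    s=q[(q[:,2]>=a)&(q[:,2]<a+.01)]
    if len(s)>5: print(round(a,3),len(s),s.mean(0).round(4),s.min(0).round(4),s.max(0).round(4))
E
python3 t.py
```

```text
475
0.035 18 [ 0.5731 -0.1333  0.0429] [ 0.5662 -0.14    0.041 ] [ 0.586  -0.1157  0.0446]
0.045 62 [ 0.5725 -0.1329  0.0498] [ 0.5639 -0.1422  0.0451] [ 0.5894 -0.1139  0.0549]
0.055 51 [ 0.5735 -0.1357  0.0598] [ 0.5655 -0.1412  0.0552] [ 0.5868 -0.1218  0.065 ]
0.065 51 [ 0.5762 -0.1366  0.0704] [ 0.5529 -0.1422  0.0651] [ 0.5971 -0.1233  0.075 ]
0.075 44 [ 0.5776 -0.1373  0.0803] [ 0.5667 -0.1415  0.075 ] [ 0.5971 -0.1308  0.0849]
0.085 47 [ 0.578  -0.1374  0.0899] [ 0.5679 -0.1414  0.0854] [ 0.5972 -0.1322  0.0949]
0.095 53 [ 0.5783 -0.137   0.1002] [ 0.5664 -0.1419  0.0951] [ 0.5979 -0.1307  0.1048]
0.105 90 [ 0.5826 -0.1325  0.1097] [ 0.5665 -0.141   0.1052] [ 0.5998 -0.1187  0.1121]
```

It's vertical within a few degrees, and most of the apparent lean is perspective. I'll lower and release gently.

Emit:
apply_moves(steps=[0,-0.1,-1,0,0,0,2.6,0,-0.1,-1.6,0,0,0,2.6,0,-0.1,-1.6,0,0,0,2.6,0,-0.1,-1.6,0,0,0,2.6], grip_force=25)

```text
time_s: 28.35
eef_pos: [0.5836, -0.1276, 0.0497]
tcp_rot: [[0.149, 0.989, 0.001], [0.989, -0.149, -0.0], [-0.0, 0.001, -1.0]]
wrist_force: [-2.8, 0.9, 8.4]
opening: 0.0312
grasp_force: 40.3
```

```bash
python3 t.py
```

```text
370
0.035 58 [ 0.5723 -0.1359  0.0396] [ 0.5636 -0.1434  0.0352] [ 0.5897 -0.1172  0.0448]
0.045 42 [ 0.5756 -0.139   0.0502] [ 0.5653 -0.1429  0.0456] [ 0.5973 -0.1311  0.0548]
0.055 51 [ 0.574  -0.137   0.0599] [ 0.5513 -0.1442  0.0556] [ 0.5969 -0.1167  0.0648]
0.065 50 [ 0.5769 -0.1392  0.0702] [ 0.5661 -0.1437  0.0653] [ 0.596  -0.1322  0.075 ]
0.075 40 [ 0.5781 -0.1388  0.0799] [ 0.5674 -0.143   0.0754] [ 0.5976 -0.1338  0.0847]
0.085 102 [ 0.5801 -0.1356  0.0916] [ 0.5659 -0.1435  0.085 ] [ 0.5992 -0.1221  0.0949]
0.095 11 [ 0.582  -0.1327  0.0955] [ 0.5619 -0.1422  0.0951] [ 0.5921 -0.1214  0.0976]
```

Vertical, and the top is at 0.095. Release and retreat.

Emit:
apply_moves(steps=[0,0,0,0,0,0,3.6,0,0,0,0,0,0,4.5,0,0,0,0,0,0,5.5,0,0,0,0,0,0,6,0,0,5,0,0,0,6,0,0,10,0,0,0,6,0,0,14,0,0,0,6,0,0,14,0,0,0,6])

```text
time_s: 29.4
eef_pos: [0.5858, -0.1279, 0.1929]
tcp_rot: [[0.148, 0.989, 0.007], [0.989, -0.148, -0.001], [-0.0, 0.007, -1.0]]
wrist_force: [-0.3, -0.6, -0.2]
opening: 0.06
grasp_force: 0.0
```

Emit:
apply_moves(steps=[-5,-15,0,0,0,0,6,-5,-20,0,0,0,0,6,-5,-20,0,0,0,0,6,-5,-20,0,0,0,0,6,-5,-20,0,0,0,0,6,-5,-20,0,0,0,0,6])

```text
time_s: 30.15
eef_pos: [0.5334, -0.3259, 0.1884]
tcp_rot: [[0.147, 0.989, -0.001], [0.989, -0.147, 0.001], [0.001, -0.001, -1.0]]
wrist_force: [-0.1, 0.3, -0.4]
opening: 0.0601
grasp_force: 0.0
```

```bash
python3 m.py .584 -.127 .095;python3 m.py .599 .182 .095
python3 - <<'E'
from h import *
p=robot.read_camera("side"); cv2.imwrite("pics/s10.png",cv2.resize(p["img"][120:330,180:420],None,fx=2.8,fy=2.8))
E
```

```text
[ 0.5334 -0.3259  0.1884]
('top', 170, array([ 0.5819, -0.1268,  0.0941]), array([ 582.3, -127.1]), 16.0)
('side', 141, array([ 0.5786, -0.1289,  0.0938]), array([ 580.1, -127. ]), 16.8)
[ 0.5338 -0.3257  0.1888]
('top', 162, array([0.5984, 0.1821, 0.0945]), array([598.5, 181.8]), 16.0)
('side', 71, array([0.5971, 0.1793, 0.0942]), array([597. , 182.5]), 17.3)
```

View pics/s10.png

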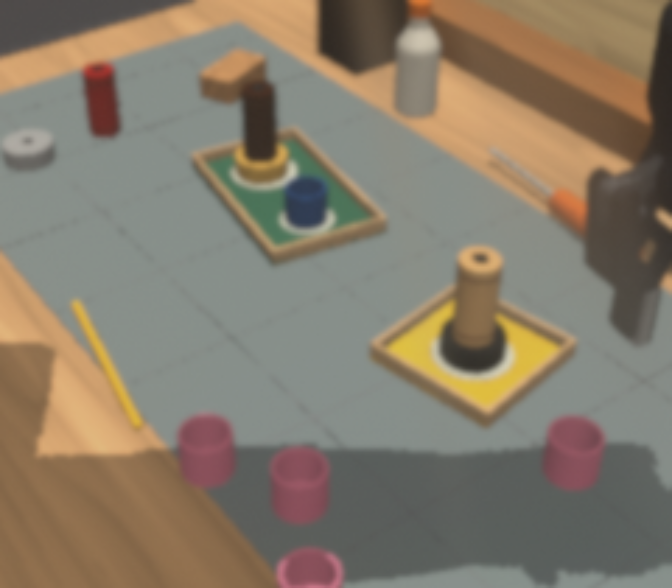

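Both kits are complete: walnut on brass at crop (262,120), the cup at (306,203) and beech on black at (477,310). All are upright and released.

```bash
python3 -c "
from workcell import robot
print(robot.job_done())"
```

```text
the job is handed in; nothing more can be done
None
```

Both candlestick kits are made up and handed in after about 30 s: both stems stand upright within about 3 mm of the middle of their feet, the cup is on its smaller disc, the red stem and silver foot were left alone, and the gripper is clear of everything.

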